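Turn the drying comal scraper over under the warming lamp

TASK

The bright face of the comal scraper is dry: press the rocker to switch the warming lamp off, then turn the scraper over on its sloping rest so that its black ribbed face looks outward, handle still up, blade square on the shelf behind the lip and leaning on the back, roughly in the middle. After that turn the timer knob until its pointer is at the red zero mark, and last of all press the rocker's red-dot end to switch the lamp on again. Leave everything else on the ledge where it stands.

Things in the scene. Friction and masses are not known exactly. Their poses are not given: they have to be found in the camera images.
- rest: Dark steel sloping rest, fixed. Base 130x130x8 mm, origin under its centre, z up. A back slab (120 wide, 6 thick, 60 high) leans 30 deg from vertical, top towards the rest's -x (robot side); its face looks to +x and up. Square to its foot: a 16 mm deep shelf with a 10 mm high, 6 mm thick lip. Corner of back and shelf: x=35, z=17 mm; the back rises from it along (-0.5, 0, 0.866).
- rest_seat (a point): The place of the scraper's origin (blade centre) when it sits against the back slab and on the shelf of the rest; fixed in the rest, axes as the rest's.
- scraper: Cast aluminium scraper, 0.2 kg: flat blade 70 (x) by 100 (y) by 8 mm (z), and in line with it a tang handle 12 thick (z), 26 wide (y), from x=35 to 100 mm. Origin at the blade's centre, mid-thickness; +x towards the handle, +z out of the black ribbed face, -z out of the bright bare face. It starts leaning on the rest, handle up, bright face outward.
- console: White lamp control box, fixed to the ledge, 100 x 190 x 40 mm, origin at the centre of its underside, z up. On its top: the rocker switch at y=-50 mm, and the black timer dial with its knob at y=+45 mm. The red zero mark of the dial lies on the box's +x side of the knob, 37 mm from its axis.
- rocker_top (a point): Centre of the rocker paddle's upper face, 56 mm above the underside of the control box. The grey paddle is 52 mm long (along the box's x) by 30 mm wide and tilts about the box's y axis; press it down about 17 mm either side of the centre. A red dot marks its +x end.
- lamp_rocker (a joint): Rocker angle, rad: +0.22 is on (red-dot end, the box's +x end, fully down), -0.22 is off (plain end down). It stays where it is left; about 2 N at the end moves it.
- knob_grip (a point): On the timer knob's axis at mid-height of its bar grip, 59.5 mm above the box's underside. Axes turn with the knob: x along the bar to its pointer end (white line, red tip). The black bar is 46 long, 12 wide, 25 mm high (top 12.5 mm above this point), on a 56 mm disc whose top is 12.5 mm below this point.
- timer_knob (a joint): Timer knob angle, rad: 0 when the pointer is at the red zero mark, growing anticlockwise seen from above; stops at +-1.9. Friction holds it.
- canister_a: Closed tin canister with a red band, 70 mm diameter, 111 mm tall, origin at the centre of its underside. Bystander.
- canister_b: Closed tin canister with a green band, 70 mm diameter, 111 mm tall, origin at the centre of its underside. Bystander.
- funnel: Blue plastic funnel standing on its 80 mm mouth, 100 mm tall, origin at the centre of its underside. Bystander.
- ramekin: White porcelain ramekin, 80 mm diameter, 42 mm tall, origin at the centre of its underside. Bystander.
- pepper_jar: Amber jar with a dark cap, 44 mm diameter, 85 mm tall, origin at the centre of its underside. Bystander.
- salt_jar: Blue jar with a wooden cap, 52 mm diameter, 90 mm tall, origin at the centre of its underside. Bystander.
- wood_spoon: Wooden spoon lying flat, about 220 mm long, origin near its middle. Bystander.
Things that resemble listed ones, but are neither listed nor needed, are in the scene too. Of the things that look like the scraper, the smaller one is meant.

How it is judged:
By the outcome, as a careful person would: the job done as asked, in the order asked, and still so for the second after the job is handed in, with the robot touching nothing.
It also fails if it takes over 70 s, if anything falls off the work surface, if the arm or the gripper's body presses on something with over 40 N, if the wrist force passes 120 N, or if a joint passes its speed limit or range.

ROBOT

A 6-joint arm with a two-finger parallel gripper is mounted at the origin on the work surface. World frame = base frame: x ahead of the robot, y to its left, z up, the work surface at z = 0. Lengths are in m, angles in rad, forces in N, time in s.
With the tool pointing down it reaches from about 0.375 to 0.9 m from the base axis. Payload 3.1 kg.
Tool frame: the origin (TCP) lies on the centre line of the jaws, within the pads' length; the fingertips stand 19 mm ahead of it and the grasp point (between the pads) is the TCP; z points along the fingers, y is the line along which they close (so a half turn about z gives the same grasp; the last joint's range is limited). The gripper opens to 85 mm and grips with 20 to 120 N. Pads are 22 mm wide; open, the fingers measure 114 mm over their backs; the gripper's body (76 mm by 85 mm) begins 54 mm behind the grasp point. The pads swing forward as they close: fully open they stand 13 mm farther back than shut.
Start: joints at [-1.433, 0.527, 1.433, -0, 1.181, -0.178], TCP at [0.195, -0.594, 0.225] pointing down, gripper open.
Joint ranges: [-3.08, 3.08], [-0.75, 2.2], [0.22, 2.44], [-1.43, 4.57], [0, 2.65], [-2.85, 2.85]. Speed limits (rad/s): [2.79, 2.79, 3.14, 3.14, 3.14, 3.14].

INTERFACE

Orientations are given as a unit quaternion [x, y, z, w].
In Python, from station import manip, cams, sign_off gives the robot as it stands.
- The arm moves only by the tool carry_out, never from a script. Its argument "targets" is a list that holds one entry, the list of rows, each a list of 7 numbers: the shift along the tool's x, y, z in cm, then the turn, a rotation vector about the tool's x, y, z in degrees, then the finger opening in cm, from 0 to 8.54. A call has 1 to 12 rows; each row is the pose to reach, as a shift and turn from the pose commanded when the call began, along the tool's axes at that moment; what a row does not reach only later rows make up. A row lasts 1/12 s, in which the tool goes at most 41.7 mm and 7.16 degrees, less where a joint would pass 70% of its speed; a pose out of reach is approached as far as the arm can. A call with a gripper value outside its range is refused whole. The fingers move at their own pace and stop on an object; "force" is the grip in N (left out, the last holds). Time passes only in rows, so rows that repeat a pose let the fingers close. It gives the time, the measured TCP pose, the force, the opening and the grip force at its end, in the units of the state.
- manip.sense(): the state, without advancing time (a new reading comes with each control period).
- cams.snapshot(name): name is "scene" or "top"; returns the picture (400x640x3 uint8, red, green, blue); there is no depth.
- cams.camera_info(name): a dict with "K" (3x3 intrinsics, pixels), "k1" (the pictures are not rectified: a ray, as slopes to the right and down, at radius r is drawn at 1 + k1 r^2 times it, then the intrinsics apply), "T" (4x4, takes a point from camera to world coordinates). Camera axes: x right, y down, z forward; pixel columns grow to the right and rows downward; lengths in m; the calibration is good to about 2 mm. A picture is of the moment at which its call begins. camera_info takes no time and is no camera call.
- sign_off(): hands the job in; it is judged then, once.
The state is a dict: "t": time; "q": joint angles; "qd": joint speeds; "tau": joint torques, N m; "tcp_pos": TCP position; "tool_rot": TCP orientation; "force": force on the tool from outside, world axes, zero at the start; "ft_torque": the same for the moment, N m; "finger_gap": opening from 0.0 (shut) to 1.0 (fully open); "gripper_force": force on a finger pad.
Only numpy, scipy, OpenCV 4.12 (cv2) and the standard library are available. Lean on these libraries where they do the work, as an engineer would, in place of code of your own. Each camera call takes 0.05 s, during which the arm holds its last target. There are 200 camera calls.

## Working session

There is one attempt and no reset: what is moved stays moved. The work goes in short steps, Python scripts to look and compute and a tool call to move; the robot and the scene stay as the last step left them, time stands still between calls to the robot, and variables do not carry over. Pictures are saved under pics/ and viewed, at most 10 in all, crops included, and the job is handed in when it is done.

Besides the shell and the picture viewer there is one more tool, called after "Emit:" as a command line: name --argument value ..., lists and objects as JSON in quotes. carry_out: Moves the arm, as the interface text tells. Its arguments: {"type":"object","properties":{"targets":{"type":"array"},"force":{"type":"number"}},"required":["targets"]}

```bash
ls; mkdir -p pics
python3 - <<'E'
from station import manip, cams
import cv2, numpy as np
print(manip.sense())
for n in ("scene","top"):
    im=cams.snapshot(n); cv2.imwrite(f"pics/{n}0.png",im[:,:,::-1])
    i=cams.camera_info(n); print(n,np.round(i["K"],2).tolist(),i["k1"],np.round(i["T"],4).tolist())
E
```

```text
pics
{'t': 0.0, 'q': array([-1.43250193e+00,  5.28485646e-01,  1.43388264e+00, -5.13062822e-05,
        1.18138262e+00, -1.78498750e-01]), 'qd': array([ 5.59570228e-04, -1.51443314e-03, -8.41589094e-04,  9.34578119e-05,
       -1.99458268e-03,  2.45854332e-04]), 'tau': array([ 2.78023526e-04, -4.42346478e+01, -1.78026778e+01, -2.40813142e-04,
        8.45142582e-03, -7.76430312e-06]), 'tcp_pos': array([ 0.19461484, -0.59317223,  0.22372791]), 'tool_rot': array([ 9.87479354e-01,  1.57744605e-01, -2.02593022e-06, -1.07938319e-03]), 'force': array([0.23011528, 0.03496216, 0.26103993]), 'ft_torque': array([-0.04951559, -0.00717157,  0.05885035]), 'gripper_force': 0.0, 'finger_gap': 0.9952072508178146}
scene [[476.95, 0.0, 315.29], [0.0, 476.95, 203.45], [0.0, 0.0, 1.0]] -0.1205303548033249 [[0.2309, 0.6311, -0.7405, 1.5326], [0.9728, -0.1362, 0.1873, -0.2386], [0.0174, -0.7636, -0.6454, 0.9602], [0.0, 0.0, 0.0, 1.0]]
top [[417.37, 0.0, 317.58], [0.0, 417.37, 197.05], [0.0, 0.0, 1.0]] -0.07064637962321423 [[-0.0224, -0.9916, 0.1277, 0.3246], [-0.9997, 0.0231, 0.0042, -0.0018], [-0.0071, -0.1276, -0.9918, 1.4813], [0.0, 0.0, 0.0, 1.0]]
```

View pics/scene0.png

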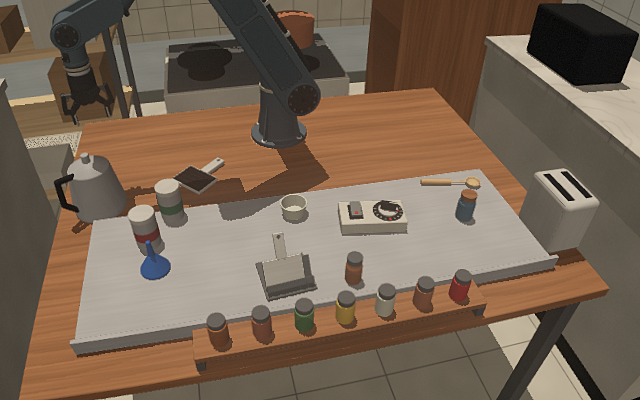

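View pics/top0.png

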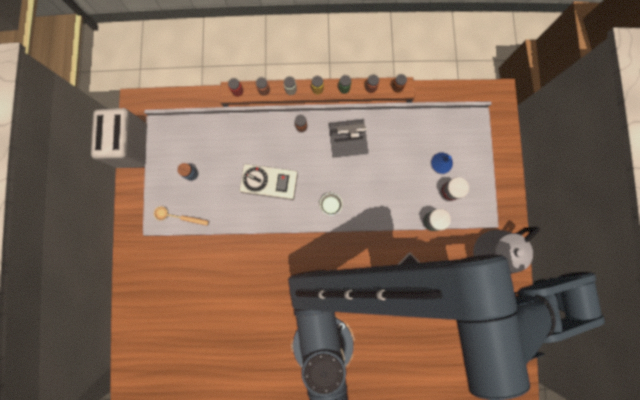

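The scene view shows the scraper on its rest at about (284,268), the console at (372,215), the pepper jar at (354,267) and the ramekin at (293,207). In the top view the rest is at (348,138) and the console at (269,182). I'll enlarge both.

Run:
```python
import cv2
a=cv2.imread("pics/scene0.png")[180:305,240:420]; cv2.imwrite("pics/sc1.png",cv2.resize(a,(792,550),interpolation=cv2.INTER_CUBIC))
a=cv2.imread("pics/top0.png")[105:220,230:380]; cv2.imwrite("pics/tc1.png",cv2.resize(a,(780,598),interpolation=cv2.INTER_CUBIC))
```

```text
(no output)
```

View pics/sc1.png

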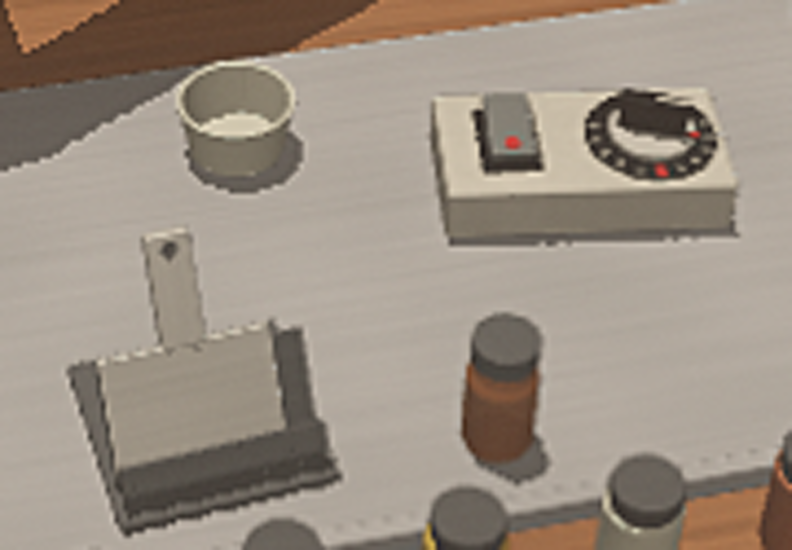

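View pics/tc1.png

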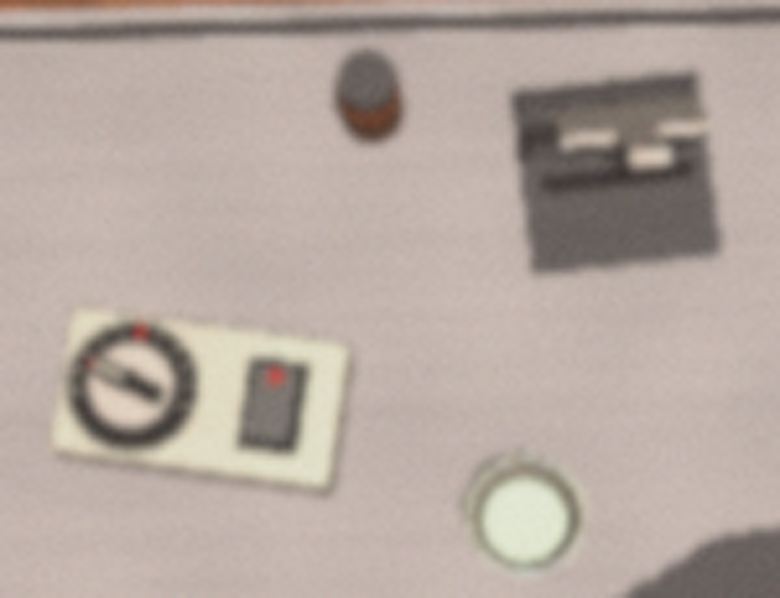

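The crops show the rest with the scraper set towards −y, and the console with the pointer tip at scene crop (697,133) and top crop (92,362), roughly 70° anticlockwise of zero. The rocker dot is at scene crop (512,142). I'll fit the poses from these picked points.

```bash
cat > h.py <<'E'
import numpy as np, cv2
from scipy.optimize import least_squares
from scipy.spatial.transform import Rotation as R
from station import manip, cams
def proj(n,P):
    i=cams.camera_info(n); T=np.array(i["T"]); K=np.array(i["K"])
    p=(np.atleast_2d(P)-T[:3,3])@T[:3,:3]; s=p[:,:2]/p[:,2:]
    s=s*(1+i["k1"]*(s**2).sum(1,keepdims=True))
    return s@K[:2,:2].T+K[:2,2]
CR={"scene":(4.4,240,180),"top":(5.2,230,105)}
def px(n,uv):
    s,a,b=CR[n]; return (np.array(uv,float)+.5)/s-.5+np.array([a,b])
def fit(obs,model,p0):   # obs: (cam, crop pixel, body point m)
    def res(p): return np.concatenate([proj(c,model(p,np.array(b)/1000.))[0]-px(c,u) for c,u,b in obs])
    r=least_squares(res,p0,loss="soft_l1"); return r.x,r.fun.reshape(-1,2)
def planar(p,b): return R.from_euler("z",p[3]).apply(b)+p[:3]
def go(pos,rot,s=None,ref=None):
    """shift cm, rotvec deg in the tool axes from the measured (or ref) pose"""
    s=s or manip.sense()
    p,r=(s["tcp_pos"],R.from_quat(s["tool_rot"])) if ref is None else ref
    return np.round(r.inv().apply(np.array(pos)-p)*100,2), np.round((r.inv()*rot).as_rotvec(degrees=True),1)
def frame(x,y):  # tool rotation from tool x (approx) and y
    y=np.array(y)/np.linalg.norm(y); z=np.cross(x,y); z/=np.linalg.norm(z); return R.from_matrix(np.c_[np.cross(y,z),y,z])
E
cat > fit0.py <<'E'
from h import *
S,T="scene","top"
con=[(S,(433,98),(-50,-95,40)),(S,(737,188),(50,95,40)),(S,(448,197),(50,-95,40)),(S,(708,90),(-50,95,40)),
(S,(451,242),(50,-95,0)),(S,(738,235),(50,95,0)),(S,(661,171),(37,45,44)),(T,(141,331),(37,45,44)),
(T,(75,310),(50,95,40)),(T,(350,345),(50,-95,40)),(T,(330,490),(-50,-95,40)),(T,(52,450),(-50,95,40))]
pc,r=fit(con,planar,[.55,.15,0,0]); print("console",np.round(pc,4)); print(np.round(r,1).tolist())
k=planar(pc,np.array([0,.045,.0595])); print("knob",k.round(4),"rocker",planar(pc,np.array([0,-.05,.056])).round(4))
a,r=fit([(S,(697,133),(23,0,10)),(T,(92,362),(23,0,10))],lambda p,b:planar([*k,pc[3]+p[0]],b),[1.]); print("knob ang",a,r.round(1).tolist())
rest=[(S,(127,533),(65,-65,0)),(S,(340,478),(65,65,0)),(S,(68,370),(5,-60,69)),(S,(303,328),(5,60,69)),
(T,(515,93),(65,65,8)),(T,(693,73),(65,-65,8)),(T,(718,253),(-65,-65,8)),(T,(535,270),(-65,65,8))]
pr,r=fit(rest,planar,[.7,-.1,0,0]); print("rest",np.round(pr,4)); print(np.round(r,1).tolist())
M=np.array([[-.5,0,.866],[0,1,0],[-.866,0,-.5]]).T  # start: scraper axes in rest
def scr(p,b): # dy, in-plane rot, ds
    return planar(pr,M@(R.from_euler("z",p[1]).apply(b)+np.array([p[2],p[0],0]))+np.array([.02096,0,.04931]))
o=[(S,(143,237),(100,-13,-6)),(S,(190,231),(100,13,-6)),(S,(98,364),(35,-50,-4)),(S,(272,322),(35,50,-4)),(T,(628,158),(100,13,0)),(T,(672,158),(100,-13,0))]
ps,r=fit(o,scr,[0,0,0]); print("scraper dy,rot,ds",ps.round(4),r.round(1).tolist())
for b in ([0,0,0],[.07,0,0],[.1,0,0]): print(b,scr(ps,np.array(b)).round(4))
np.savez("poses.npz",pc=pc,k=k,a=a,pr=pr,ps=ps)
# first move: above the plain end of the rocker, tool y along console y, nearest half turn
x=R.from_euler("z",pc[3]).apply([1,0,0]); y=R.from_euler("z",pc[3]).apply([0,1,0])
s=manip.sense(); ref=(np.array([.195,-.594,.225]),R.from_quat(s["tool_rot"]))
for sg in (1,-1):
  rt=frame(sg*x,-sg*y) ; print(rt.as_matrix()[:,2].round(2),go(planar(pc,np.array([-.017,-.05,.056+.03+.019])),rt,s,ref))
E
python3 fit0.py
```

```text
console [ 0.5679  0.175   0.0174 -0.1637]
[[-0.5, -0.1], [0.9, 0.0], [-0.1, 0.4], [0.2, -0.3], [-1.5, 0.5], [-1.4, -0.4], [0.1, 0.4], [-0.1, 0.4], [-0.7, -0.9], [0.2, -0.2], [-0.2, 0.2], [-1.0, 0.3]]
knob [0.5752 0.2194 0.0769] rocker [0.5598 0.1257 0.0734]
knob ang [1.12959382] [[-1.6, -4.3], [0.9, -0.1]]
rest [ 0.7227 -0.1093  0.023   0.0881]
[[-1.4, 0.0], [0.3, 0.3], [6.5, 0.4], [-0.3, -0.6], [-0.8, -0.3], [0.9, -0.3], [0.7, 0.1], [-0.4, 0.8]]
scraper dy,rot,ds [-0.0088 -0.0121 -0.0028] [[0.2, 0.3], [-0.2, -0.6], [0.2, 0.0], [-0.2, 0.3], [0.3, 0.7], [-0.3, -0.2]]
[0, 0, 0] [ 0.7457 -0.1161  0.0699]
[0.07, 0, 0] [ 0.7109 -0.12    0.1305]
[0.1, 0, 0] [ 0.696  -0.1217  0.1565]
[ 0.  0. -1.] (array([ 55.57, -57.79,  10.39]), array([-0.1,  0. , 27.5]))
[ 0.  0. -1.] (array([ 55.57, -57.79,  10.39]), array([  -0. ,   -0.2, -152.5]))
```

Emit:
carry_out --targets '[[[55.3, -57.9, 0, 0, 0, 27.5, 0], [55.3, -57.9, 0, 0, 0, 27.5, 0], [55.3, -57.9, 0, 0, 0, 27.5, 0], [55.3, -57.9, 0, 0, 0, 27.5, 0], [55.3, -57.9, 0, 0, 0, 27.5, 0], [55.3, -57.9, 0, 0, 0, 27.5, 0], [55.3, -57.9, 0, 0, 0, 27.5, 0], [55.3, -57.9, 0, 0, 0, 27.5, 0], [55.3, -57.9, 0, 0, 0, 27.5, 0], [55.3, -57.9, 0, 0, 0, 27.5, 0], [55.3, -57.9, 0, 0, 0, 27.5, 0], [55.3, -57.9, 0, 0, 0, 27.5, 0]]]' --force 60

```text
t: 1.1
tcp_pos: [0.4105, -0.1407, 0.2246]
tool_rot: [0.997, -0.082, -0.0, -0.0]
force: [0.2, -0.6, 0.1]
finger_gap: -0.002
gripper_force: 0.0
```

```bash
sed -i 's/(68,370),(5,-60,69)/(68,370),(-65,-65,8)/; s/(23,0,10)),(T/(23,0,-2)),(T/' fit0.py; sed -i 's/ref=(np.array.*/ref=None/' fit0.py; sed -i 's/-.017,-.05,.056+.03+.019/-.020,-.05,.056+.02+.019/' fit0.py; python3 fit0.py; python3 -c "
from h import *;s=manip.sense();print(s['t'],s['tcp_pos'],s['q'],s['qd'])"
```

```text
console [ 0.5679  0.175   0.0174 -0.1637]
[[-0.5, -0.1], [0.9, 0.0], [-0.1, 0.4], [0.2, -0.3], [-1.5, 0.5], [-1.4, -0.4], [0.1, 0.4], [-0.1, 0.4], [-0.7, -0.9], [0.2, -0.2], [-0.2, 0.2], [-1.0, 0.3]]
knob [0.5752 0.2194 0.0769] rocker [0.5598 0.1257 0.0734]
knob ang [1.15121567] [[-2.1, -1.2], [0.8, 0.0]]
rest [ 0.723  -0.1086  0.0209  0.1009]
[[-0.7, 0.8], [0.7, 0.5], [-0.1, -1.3], [-0.1, -0.2], [-1.2, 0.0], [0.4, -0.4], [0.6, -0.1], [-0.4, 1.1]]
scraper dy,rot,ds [-0.0098 -0.0046 -0.0009] [[0.2, 0.3], [-0.2, -0.6], [0.2, 0.1], [-0.3, 0.3], [0.2, 0.9], [-0.3, -0.1]]
[0, 0, 0] [ 0.7453 -0.1162  0.0694]
[0.07, 0, 0] [ 0.7105 -0.12    0.1301]
[0.1, 0, 0] [ 0.6956 -0.1217  0.156 ]
[ 0.  0. -1.] (array([  8.39, -28.71,  11.22]), array([-0.,  0.,  0.]))
[ 0.  0. -1.] (array([  8.39, -28.71,  11.22]), array([  -0.,   -0., -180.]))
1.1 [ 0.41047601 -0.14065262  0.22464998] [-5.88852695e-01  2.71268617e-01  1.88956952e+00  7.01895795e-05
  9.81018201e-01  1.14555354e+00] [ 1.17562188e+00  5.35794480e-02 -9.46254813e-02  1.81470019e-04
  1.83649165e-02  1.16183830e+00]
```

Emit:
carry_out --targets '[[[8, -27, 5, 0, 0, 0, 0], [8, -27, 5, 0, 0, 0, 0], [8, -27, 5, 0, 0, 0, 0], [8, -27, 5, 0, 0, 0, 0], [8, -27, 5, 0, 0, 0, 0], [8, -27, 5, 0, 0, 0, 0], [8, -27, 5, 0, 0, 0, 0], [8, -27, 5, 0, 0, 0, 0], [8, -27, 5, 0, 0, 0, 0], [8, -27, 5, 0, 0, 0, 0], [8, -27, 5, 0, 0, 0, 0]]]'

```text
t: 2.02
tcp_pos: [0.5323, 0.1096, 0.1747]
tool_rot: [0.997, -0.082, -0.001, 0.0]
force: [0.1, -0.4, 0.4]
finger_gap: 0.001
gripper_force: 0.0
```

```bash
python3 fit0.py | tail -2
```

```text
[ 0.  0. -1.] (array([ 0.45, -2.04,  6.22]), array([ 0. ,  0.1, -0. ]))
[ 0.  0. -1.] (array([ 0.45, -2.04,  6.22]), array([ 1.0e-01, -0.0e+00,  1.8e+02]))
```

Emit:
carry_out --targets '[[[0.4, -2.0, 5, 0, 0, 0, 0], [0.4, -2.0, 6.5, 0, 0, 0, 0], [0.4, -2.0, 7.2, 0, 0, 0, 0], [0.4, -2.0, 7.6, 0, 0, 0, 0], [0.4, -2.0, 7.9, 0, 0, 0, 0], [0.4, -2.0, 8.1, 0, 0, 0, 0], [0.4, -2.0, 8.1, 0, 0, 0, 0]]]'

```text
t: 2.6
tcp_pos: [0.5409, 0.1292, 0.0947]
tool_rot: [0.997, -0.082, 0.001, -0.0]
force: [-0.6, -0.2, -0.1]
finger_gap: -0.002
gripper_force: 0.0
```

```bash
python3 fit0.py | tail -2
```

```text
[ 0.  0. -1.] (array([-0.08,  0.04, -1.77]), array([-0. , -0.1, -0. ]))
[ 0.  0. -1.] (array([-0.08,  0.04, -1.77]), array([ -0.2,   0. , 180. ]))
```

Emit:
carry_out --targets '[[[0, 0, 0.2, 0, 0, 0, 0], [0, 0, 0.3, 0, 0, 0, 0], [0, 0, 0.4, 0, 0, 0, 0], [0, 0, 0.4, 0, 0, 0, 0]]]'

```text
t: 2.93
tcp_pos: [0.5403, 0.1298, 0.0899]
tool_rot: [0.997, -0.081, 0.0, -0.0]
force: [-1.1, 0.1, -0.1]
finger_gap: -0.002
gripper_force: 0.0
```

Emit:
carry_out --targets '[[[0, 0, 0.1, 0, 0, 0, 0], [0, 0, 0.2, 0, 0, 0, 0], [0, 0, 0.2, 0, 0, 0, 0]]]'

```text
t: 3.18
tcp_pos: [0.5401, 0.1299, 0.0875]
tool_rot: [0.997, -0.081, -0.0, 0.0]
force: [-0.0, -0.3, -0.9]
finger_gap: -0.0
gripper_force: 0.0
```

Run:
```python
from h import *
a=cams.snapshot("scene")[150:260,290:430,::-1]; b=cams.snapshot("top")[145:220,230:310,::-1]
cv2.imwrite("pics/r1.png",np.hstack([cv2.resize(a,(420,330),interpolation=2),cv2.resize(b,(352,330),interpolation=2)]))
print(manip.sense()["force"])
```

```text
[-0.51135786 -0.22009807  0.61569956]
```

View pics/r1.png

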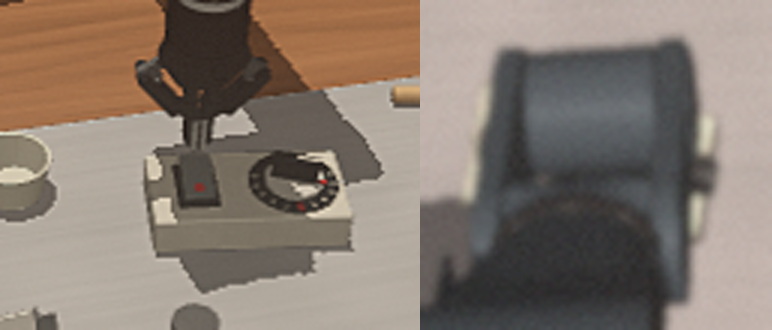

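The fingers stand over the plain end of the paddle, at about (195,145) in the left half. The paddle is still free, so I'll go on gently until it stops.

Emit:
carry_out --targets '[[[0, 0, 0.1, 0, 0, 0, 0], [0, 0, 0.2, 0, 0, 0, 0], [0, 0, 0.2, 0, 0, 0, 0]]]'

```text
t: 3.53
tcp_pos: [0.5401, 0.1298, 0.0855]
tool_rot: [0.997, -0.081, -0.0, 0.0]
force: [-0.2, -1.0, 0.7]
finger_gap: -0.002
gripper_force: 0.0
```

```bash
cat >> h.py <<'E'
def dot(im):
    c=im[195:225,335:375].astype(int); m=(c[...,0]-np.maximum(c[...,1],c[...,2])).clip(30)-30
    v,u=np.mgrid[195:225,335:375]; return (m*u).sum()/m.sum(),(m*v).sum()/m.sum(),m.sum()
E
python3 - <<'E'
from h import *
print(dot(cv2.imread("pics/scene0.png")[:,:,::-1]))
im=cams.snapshot("scene"); cv2.imwrite("pics/scene2.png",im[:,:,::-1]); print(dot(im))
p=np.load("poses.npz")["pc"]
for a in (.22,-.22):
    print(a,proj("scene",planar(p,np.array([.018*np.cos(a),-.05,.056-.018*np.sin(a)]))))
s=manip.sense(); print("tip px",proj("scene",s["tcp_pos"]+R.from_quat(s["tool_rot"]).apply([0,0,.019])))
E
```

```text
(np.float64(356.0413016270338), np.float64(211.90738423028785), np.int64(799))
(np.float64(356.0031152647975), np.float64(212.0), np.int64(321))
0.22 [[356.05046954 213.29583144]]
-0.22 [[356.25286631 211.20779463]]
tip px [[354.53273325 205.46773888]]
```

Run:
```python
from h import *
a=cv2.imread("pics/scene2.png")[165:245,325:415]
p=np.load("poses.npz")["pc"]; s=manip.sense()
a=cv2.resize(a,(675,600),interpolation=cv2.INTER_CUBIC)
def mark(P,c):
    for q in proj("scene",P): cv2.circle(a,tuple(int(v) for v in (q-[325,165]+.5)*7.5),3,c,-1)
for x in (-.026,.026):
  for y in (-.065,-.035): mark(planar(p,np.array([x*np.cos(.22),y,.056-x*np.sin(.22)])),(0,255,0))
r=R.from_quat(s["tool_rot"])
for x in (-.011,.011): mark(s["tcp_pos"]+r.apply([x,0,.019]),(255,0,255))
cv2.imwrite("pics/z3.png",a)
```

```text
(no output)
```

View pics/z3.png

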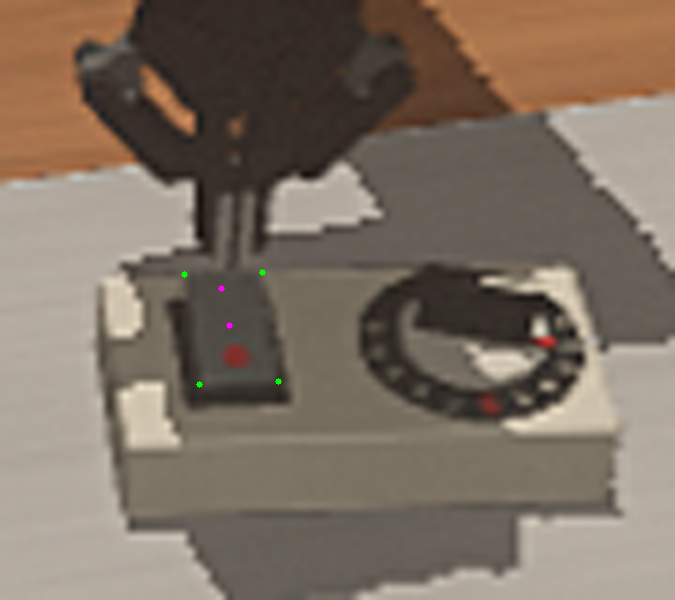

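The picture shows the fingers ending at the paddle's raised back edge, around (232,268), with the dot unmoved. So the tips stand higher than I reckoned, and I'll go on down in small steps while watching the force.

Emit:
carry_out --targets '[[[0, 0, 0.2, 0, 0, 0, 0], [0, 0, 0.3, 0, 0, 0, 0], [0, 0, 0.4, 0, 0, 0, 0], [0, 0, 0.4, 0, 0, 0, 0]]]'

```text
t: 3.92
tcp_pos: [0.5401, 0.1298, 0.0814]
tool_rot: [0.997, -0.082, -0.0, 0.0]
force: [0.3, -0.3, -0.4]
finger_gap: 0.006
gripper_force: 0.0
```

```bash
cat > st.py <<'E'
from h import *
im=cams.snapshot("scene"); print(dot(im)); s=manip.sense(); print(s["tcp_pos"].round(4),s["force"].round(1),s["t"])
im0=cv2.imread("pics/scene2.png")[:,:,::-1]; g=lambda i:i[185:215,345:370].astype(int).sum(2)
print(abs(g(im)-g(im0)).max(1))
E
python3 st.py
```

```text
(np.float64(356.0157728706625), np.float64(212.0), np.int64(317))
[0.5401 0.1298 0.0815] [0.1 0.2 0.2] 3.9667
[ 15 116 234 221 423 312 161  25  10  28 304 305 212 305 293  31  75   7
   7   7   7  11   6   7   9  11  10   8  11   8]
```

Run:
```python
from h import *
im=cams.snapshot("scene"); cv2.imwrite("pics/scene4.png",im[:,:,::-1])
for f in ("scene0","scene2","scene4"):
    i=cv2.imread(f"pics/{f}.png").astype(int).sum(2)//3
    print(f); print(i[192:209,349:364])
```

```text
scene0
[[166 165 166 165 165 165 165 164 164 164 164 164 165 165 166]
 [164 164 165 164 164 165 164 166 165 165 167 168 169 167 167]
 [166 166 165 167 167 166 168 168 168 167 167 165 165 166 165]
 [168 168 167 167 167 166 167 165 164 164 163 163 163 163 164]
 [164 165 164 163 164 163 163 164 163 165 166 167 166 166 166]
 [165 165 165 167 166 166 166 165 165 164 166 166 166 166 167]
 [168 166 167 166 166 166 167 167 168 168 167 167 166 166 167]
 [169 169 168 169 168 168 168 168 167 169 168 167 168 167 167]
 [169 169 171 171 172 172 173 173 172 172 167 167 163 164 163]
 [167 141 144 130 131 133 132 133 133 130 149 187 184 184 187]
 [153 118 122 122 122 122 122 122 121 119 134 174 191 186 185]
 [153 114 124 125 125 124 125 125 124 122 120 150 193 187 184]
 [160 105 128 126 127 125 125 124 124 124 114 134 193 188 184]
 [ 53 103 130 126 125 125 124 125 126 123 116 117 168 191 186]
 [ 55  92 133 126 126 127 126 124 125 124 131 139 141 193 186]
 [ 51  78 136 127 126 125 125 125 124 124 125 108 118 196 186]
 [ 49  76 134 128 126 126 125 125 125 126 127 113 110 197 187]]
scene2
[[174 170  31 
[... 1436 characters left out ...]
3  85]
 [184 176  63  42  68 104  79  66 104  79  42  66  95  91  91]
 [ 85  85  60  43  65 104  77  66  99  64  53  87  95  95  93]
 [ 92  95  99  99  92 100  62  68 106 100  97  95  93  92  92]
 [ 92  81  83  75  86 104  67  78  98  80  84 106 106 103 108]
 [ 91  69  71  72  72  72  72  72  72  69  76 101 109 105 104]
 [ 90  71  73  72  72  75  73  71  73  73  72  87 110 105 105]
 [ 89  67  75  73  74  74  74  73  73  72  70  78 109 105 103]
 [ 47  71  76  72  72  73  74  75  74  73  70  70  92 107 106]
 [ 48  63  77  73  75  74  73  74  74  72  75  76  81 110 105]
 [ 46  59  78  74  75  75  74  73  74  73  74  72  81 110 106]
 [ 46  56  77  76  76  75  73  75  74  73  74  65  63 111 107]]
```

Emit:
carry_out --targets '[[[0, 0, 0.2, 0, 0, 0, 0], [0, 0, 0.3, 0, 0, 0, 0], [0, 0, 0.4, 0, 0, 0, 0], [0, 0, 0.4, 0, 0, 0, 0]]]'

```text
t: 4.35
tcp_pos: [0.54, 0.1298, 0.0775]
tool_rot: [0.997, -0.081, -0.0, 0.0]
force: [0.2, 0.9, 0.2]
finger_gap: -0.002
gripper_force: 0.0
```

```bash
cat > st.py <<'E'
from h import *
im=cams.snapshot("scene"); print(dot(im)); s=manip.sense(); print(s["tcp_pos"].round(4),s["force"].round(1),s["t"])
print(im.astype(int).sum(2)[199:210,350:363]//3)
E
python3 st.py
```

```text
(np.float64(356.0), np.float64(212.00316455696202), np.int64(316))
[0.5401 0.1298 0.0775] [ 0.1 -0.2  0.1] 4.4
[[ 79  38  44  68 103  77  66 100  63  43  65  95  93]
 [ 90  64  48  77 100  60  67  99  62  54  89  95  92]
 [ 82  83  68  89 101  67  79 102  83  86 107 105 104]
 [ 71  72  75  88  97  56  79  98  76  78 101 109 106]
 [ 70  76  72  72  72  72  70  71  72  72  88 108 106]
 [ 67  75  75  74  73  75  73  73  73  70  78 109 106]
 [ 70  77  76  73  73  73  74  73  72  70  68  92 109]
 [ 63  76  73  72  75  73  75  75  73  76  76  78 109]
 [ 56  78  74  73  72  73  72  75  74  72  71  82 112]
 [ 58  76  75  76  76  74  74  75  73  74  67  64 111]
 [ 59  78  77  74  73  73  73  73  73  74  69  65 111]]
```

Emit:
carry_out --targets '[[[0, 0, 0.2, 0, 0, 0, 0], [0, 0, 0.3, 0, 0, 0, 0], [0, 0, 0.4, 0, 0, 0, 0], [0, 0, 0.4, 0, 0, 0, 0]]]'

```text
t: 4.73
tcp_pos: [0.5401, 0.1298, 0.0736]
tool_rot: [0.997, -0.082, -0.0, -0.0]
force: [-0.1, -0.7, 0.1]
finger_gap: -0.001
gripper_force: 0.1
```

```bash
python3 st.py; python3 -c "
from h import *
s=manip.sense(); r=R.from_quat(s['tool_rot'])
for d in (-.02,0,.019): print(d,proj('scene',s['tcp_pos']+r.apply([0,0,d])))"
```

```text
(np.float64(355.9675090252708), np.float64(211.8808664259928), np.int64(277))
[0.5401 0.1298 0.0736] [-0.4  0.3  0. ] 4.7833
[[142  36  46  71 104  79  68 103  72  43  65  96  92]
 [ 87  40  50  76 100  63  68 100  62  47  77  95  92]
 [ 76  60  51  76 101  66  78  99  48  65 111 105 104]
 [ 70  64  70  91  98  53  79 100  77  76  94 110 105]
 [ 70  73  76  95  99  62  92 101  76  73  87 111 105]
 [ 69  72  72  69  69  70  72  71  70  69  78 110 106]
 [ 70  75  73  74  73  75  72  74  74  70  67  92 109]
 [ 66  77  73  75  74  75  73  74  72  76  76  79 109]
 [ 56  78  74  73  73  74  73  75  72  72  71  82 112]
 [ 57  78  75  74  74  74  75  75  74  73  66  61 111]
 [ 58  78  76  75  74  75  76  74  73  76  69  66 112]]
-0.02 [[355.20760331 198.28263057]]
0 [[354.71394661 203.61849931]]
0.019 [[354.25237447 208.59584736]]
```

Emit:
carry_out --targets '[[[0, 0, 0.2, 0, 0, 0, 0], [0, 0, 0.3, 0, 0, 0, 0], [0, 0, 0.4, 0, 0, 0, 0], [0, 0, 0.4, 0, 0, 0, 0]]]'

```text
t: 5.12
tcp_pos: [0.5399, 0.1298, 0.0695]
tool_rot: [0.997, -0.081, -0.0, 0.0]
force: [0.5, -0.7, -0.1]
finger_gap: 0.001
gripper_force: 0.0
```

```bash
python3 st.py
```

```text
(np.float64(356.04017857142856), np.float64(210.92410714285714), np.int64(224))
[0.5404 0.1298 0.0696] [1.5 0.  0.6] 5.1667
[[102  39  47  68 104  77  65 101  59  36  62  91  90]
 [ 48  44  52  79 100  64  66 101  66  49  76  95  91]
 [ 89  44  49  76 100  66  79  99  49  56  94 105 105]
 [ 85  56  54  83  97  53  81  97  49  67 115 108 105]
 [ 69  62  70  95  97  60  92 100  72  81 112 108 105]
 [ 70  70  76  95  99  62  94  99  66  64  73 109 106]
 [ 69  71  68  62  67  68  68  69  70  66  58  94 109]
 [ 68  76  71  72  71  71  70  70  71  69  61  81 109]
 [ 60  73  69  71  70  70  72  71  71  71  71  82 111]
 [ 56  75  73  70  72  70  72  71  71  69  63  66 110]
 [ 58  73  70  73  71  72  72  73  72  72  64  70 111]]
```

The dot has risen by 1 px, so the paddle is moving. The tips therefore stand about at the TCP height, not 19 mm ahead of it.

Emit:
carry_out --targets '[[[0, 0, 0.2, 0, 0, 0, 0], [0, 0, 0.3, 0, 0, 0, 0], [0, 0, 0.4, 0, 0, 0, 0], [0, 0, 0.4, 0, 0, 0, 0]]]'

```text
t: 5.5
tcp_pos: [0.5401, 0.1299, 0.0666]
tool_rot: [0.997, -0.081, -0.0, -0.0]
force: [-2.6, 1.2, 9.2]
finger_gap: 0.0
gripper_force: 4.7
```

```bash
python3 st.py
```

```text
(np.float64(356.046875), np.float64(209.7421875), np.int64(128))
[0.5401 0.1299 0.0666] [-3.3  0.3  9.1] 5.55
[[ 97  39  44  69 103  78  64 101  65  43  63  86  81]
 [104  39  50  77 104  79  68 102  64  40  64  93  89]
 [ 59  41  51  78 101  62  68 101  49  52  82 107 104]
 [106  44  51  84  99  52  79 100  49  60  99 110 105]
 [ 83  60  55  89  97  54  81  99  54  76 113 108 107]
 [ 63  63  74  94  96  60  93 100  62  66  81 110 105]
 [ 68  64  75 105  93  60  89  88  65  59  54  94 109]
 [ 66  66  66  66  65  65  65  66  67  62  53  81 110]
 [ 66  69  70  67  67  67  68  68  68  68  67  83 112]
 [ 55  69  67  68  67  68  68  69  68  68  59  63 111]
 [ 55  71  71  68  66  65  64  64  67  68  61  69 111]]
```

The lamp is off: the force is 9 N against the stop and the dot is up by 2.1 px. Next comes the pre-grasp over the scraper's handle.

```bash
cat > pg.py <<'E'
import sys
from h import *
d=np.load("poses.npz"); pr,ps=d["pr"],d["ps"]
M=np.array([[-.5,0,.866],[0,1,0],[-.866,0,-.5]]).T
Rr=R.from_euler("z",pr[3])
def scr(b,p=ps): return planar(pr,M@(R.from_euler("z",p[1]).apply(b)+np.array([p[2],p[0],0]))+np.array([.02096,0,.04931]))
ax=scr([1,0,0])-scr([0,0,0]); yy=scr([0,1,0])-scr([0,0,0]); n=np.cross(ax,yy)*-1
rot=frame(-np.cross(ax,yy),-yy)
if __name__=="__main__":
    print(rot.as_matrix().round(2).tolist())
    for x in map(float,sys.argv[1:]): print(x,scr([x,0,0]).round(4),go(scr([x,0,0]),rot))
E
python3 pg.py .148 .048
```

```text
[[0.86, 0.1, 0.5], [0.09, -0.99, 0.05], [0.5, -0.0, -0.87]]
0.148 [ 0.6717 -0.1243  0.1976] (array([ 17.11,  22.94, -13.1 ]), array([  4.2,  29.8, -14.8]))
0.048 [ 0.7214 -0.1188  0.111 ] (array([21.93, 21.59, -4.44]), array([  4.2,  29.8, -14.8]))
```

Emit:
carry_out --targets '[[[0, 0, -4, 0, 0, 0, 0], [0, 0, -8, 0, 0, 0, 0], [0, 0, -12, 0, 0, 0, 2], [4, 4, -13, 1, 7, -4, 6], [8, 8, -13.1, 2, 14, -7, 6], [12, 12, -13.1, 3, 21, -10, 6], [15, 16, -13.1, 4, 28, -14, 6], [17.1, 20, -13.1, 4.2, 29.8, -14.8, 6], [17.1, 22.9, -13.1, 4.2, 29.8, -14.8, 6], [17.1, 22.9, -13.1, 4.2, 29.8, -14.8, 6], [17.1, 22.9, -13.1, 4.2, 29.8, -14.8, 6], [17.1, 22.9, -13.1, 4.2, 29.8, -14.8, 6]]]'

```text
t: 6.55
tcp_pos: [0.6745, -0.1311, 0.1976]
tool_rot: [0.964, 0.046, 0.261, -0.012]
force: [0.5, 0.1, 0.0]
finger_gap: 0.702
gripper_force: 0.0
```

```bash
python3 pg.py .148 .048
python3 - <<'E'
from h import *
im=cams.snapshot("scene"); cv2.imwrite("pics/scene5.png",im[:,:,::-1]); print(dot(im)); t=cams.snapshot("top"); cv2.imwrite("pics/top5.png",t[:,:,::-1])
s=manip.sense(); r=R.from_quat(s["tool_rot"]); print(s["q"].round(2))
a=cv2.resize(im[185:285,240:340,::-1],(500,500),interpolation=2)
b=cv2.resize(t[90:190,310:370,::-1],(300,500),interpolation=2)
for d in (-.022,0,.019):
    P=s["tcp_pos"]+r.apply([0,0,d])
    u,v=(proj("scene",P)[0]-[240,185]+.5)*5; cv2.circle(a,(int(u),int(v)),3,(255,0,255),-1)
    u,v=(proj("top",P)[0]-[310,90]+.5)*5; cv2.circle(b,(int(u),int(v)),3,(255,0,255),-1)
cv2.imwrite("pics/g5.png",np.hstack([a,b]))
E
```

```text
[[0.86, 0.1, 0.5], [0.09, -0.99, 0.05], [0.5, -0.0, -0.87]]
0.148 [ 0.6717 -0.1243  0.1976] (array([-0.18, -0.7 , -0.11]), array([ 0.5, -0.3, -0.2]))
0.048 [ 0.7214 -0.1188  0.111 ] (array([-0.22, -0.78,  9.89]), array([ 0.5, -0.3, -0.2]))
(np.float64(356.0326530612245), np.float64(209.66530612244898), np.int64(490))
[-0.47  0.51  1.71  0.56  0.54  0.57]
```

View pics/g5.png

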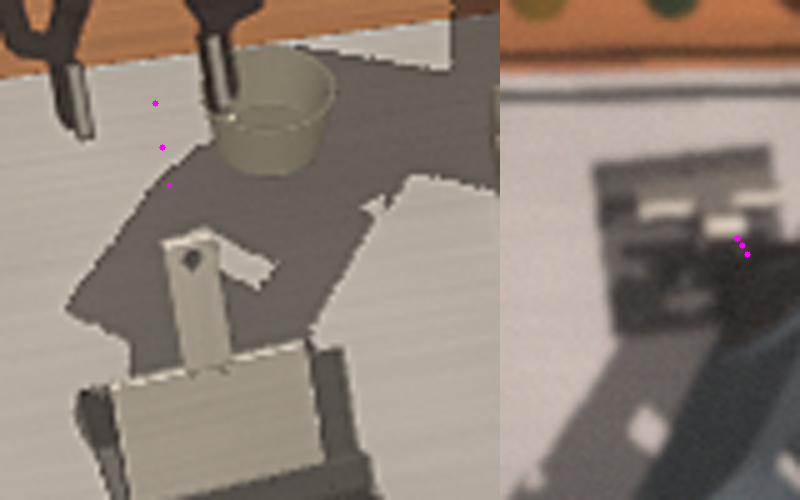

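The fingers straddle the handle. In the crop their tips are at about (85,138) and (225,115), and the handle end is at (190,240). The reported TCP lies about 21 mm ahead of the true one along the tool axis, and I account for that.

Emit:
carry_out --targets '[[[-0.2, -0.7, 2, 0.5, -0.3, -0.2, 6], [-0.2, -0.7, 5, 0.5, -0.3, -0.2, 6], [-0.2, -0.7, 8, 0.5, -0.3, -0.2, 6], [-0.2, -0.7, 9.7, 0.5, -0.3, -0.2, 6], [-0.2, -0.7, 9.9, 0.5, -0.3, -0.2, 6], [-0.2, -0.7, 9.9, 0.5, -0.3, -0.2, 6], [-0.2, -0.7, 9.9, 0.5, -0.3, -0.2, 1], [-0.2, -0.7, 9.9, 0.5, -0.3, -0.2, 1], [-0.2, -0.7, 9.9, 0.5, -0.3, -0.2, 1], [-0.2, -0.7, 9.9, 0.5, -0.3, -0.2, 1], [-0.2, -0.7, 9.9, 0.5, -0.3, -0.2, 1], [-0.2, -0.7, 9.9, 0.5, -0.3, -0.2, 1]]]' --force 70

```text
t: 7.65
tcp_pos: [0.7195, -0.1123, 0.1114]
tool_rot: [0.965, 0.051, 0.257, -0.018]
force: [2.6, -0.4, 2.1]
finger_gap: 0.29
gripper_force: 68.7
```

```bash
python3 pg.py .048; python3 -c "
from h import *
print(manip.sense()['q'].round(2))"
```

```text
[[0.86, 0.1, 0.5], [0.09, -0.99, 0.05], [0.5, -0.0, -0.87]]
0.048 [ 0.7214 -0.1188  0.111 ] (array([0.09, 0.66, 0.09]), array([-0.4,  0.1,  0.2]))
[-0.42  0.69  1.66  0.67  0.43  0.48]
```

Emit:
carry_out --targets '[[[0.3, 0, -0.5, 0, 0, 0, 1], [0.3, 0, -2, 0, 0, 0, 1], [0.3, 0, -4, 0, 0, 0, 1], [0.3, 0, -6, 0, 0, 0, 1], [0.3, 0, -8, 0, 0, 0, 1], [0.3, 0, -9.5, 0, 0, -2, 1], [0.3, 0, -9.5, 0, 0, -9, 1], [0.3, 0, -9.5, 0, 0, -16, 1], [0.3, 0, -9.5, 0, 0, -23, 1], [0.3, 0, -9.5, 0, 0, -30, 1], [0.3, 0, -9.5, 0, 0, -37, 1], [0.3, 0, -9.5, 0, 0, -40, 1]]]'

```text
t: 8.65
tcp_pos: [0.6725, -0.1162, 0.1926]
tool_rot: [0.889, 0.382, 0.245, 0.068]
force: [0.1, 0.3, -2.5]
finger_gap: 0.294
gripper_force: 68.9
```

```bash
cat > s.py <<'E'
from h import *
s=manip.sense(); print(s["t"],s['q'].round(2),s['tcp_pos'].round(4),s['tool_rot'].round(4),s['force'].round(1),s["finger_gap"].round(3))
E
python3 s.py; python3 pg.py .048
```

```text
[[0.86, 0.1, 0.5], [0.09, -0.99, 0.05], [0.5, -0.0, -0.87]]
0.048 [ 0.7214 -0.1188  0.111 ] (array([-0.43,  0.82,  9.48]), array([-0.8,  0.3, 40.4]))Traceback (most recent call last):
  File "s.py", line 2, in <module>
    s=manip.sense(); print(s["t"],s['q'].round(2),s['tcp_pos'].round(4),s['tool_rot'].round(4),s['force'].round(1),s["finger_gap"].round(3))
                                                                                                                   ^^^^^^^^^^^^^^^^^^^^^
AttributeError: 'float' object has no attribute 'round'
```

Emit:
carry_out --targets '[[[0, 0, 0, 0, 0, -7, 1], [0, 0, 0, 0, 0, -14, 1], [0, 0, 0, 0, 0, -21, 1], [0, 0, 0, 0, 0, -28, 1], [0, 0, 0, 0, 0, -35, 1], [0, 0, 0, 0, 0, -42, 1], [0, 0, 0, 0, 0, -49, 1], [0, 0, 0, 0, 0, -56, 1], [0, 0, 0, 0, 0, -63, 1], [0, 0, 0, 0, 0, -70, 1], [0, 0, 0, 0, 0, -70, 1]]]'

```text
t: 9.57
tcp_pos: [0.6727, -0.1163, 0.1927]
tool_rot: [0.51, 0.821, 0.162, 0.197]
force: [0.5, 0.2, -2.9]
finger_gap: 0.288
gripper_force: 68.9
```

Emit:
carry_out --targets '[[[0, 0, 0, 0, 0, -7, 1], [0, 0, 0, 0, 0, -14, 1], [0, 0, 0, 0, 0, -21, 1], [0, 0, 0, 0, 0, -28, 1], [0, 0, 0, 0, 0, -35, 1], [0, 0, 0, 0, 0, -42, 1], [0, 0, 0, 0, 0, -49, 1], [0, 0, 0, 0, 0, -56, 1], [0, 0, 0, 0, 0, -63, 1], [0, 0, 0, 0, 0, -70, 1], [0, 0, 0, 0, 0, -70, 1], [0, 0, 0, 0, 0, -70, 1]]]'

```text
t: 10.57
tcp_pos: [0.6735, -0.1169, 0.1933]
tool_rot: [-0.049, 0.966, 0.02, 0.255]
force: [-0.0, 0.1, -2.8]
finger_gap: 0.294
gripper_force: 68.9
```

```bash
sed -i 's/,s\["finger_gap"\].round(3)//' s.py; python3 s.py
python3 - <<'E'
from pg import *
s=manip.sense(); r=R.from_quat(s["tool_rot"])
rf=rot*R.from_euler("z",np.pi)
x0=scr([.048,0,0]); ex=rot.apply([1,0,0]); yr=-rot.apply([0,1,0])
# TCP at grip was x0 + deltas; centre of rest: shift by -dy
print("to grip TCP pos", go(np.array([.7195,-.1123,.1114]),rf))
print("yaw-only err", (r.inv()*rf).as_rotvec(degrees=True).round(2), "y in rest frame of TCP", Rr.inv().apply(s["tcp_pos"]-pr[:3]).round(4), "grip", Rr.inv().apply(np.array([.7195,-.1123,.1114])-pr[:3]).round(4))
im=cams.snapshot("scene"); cv2.imwrite("pics/scene6.png",im[:,:,::-1]); t=cams.snapshot("top")
cv2.imwrite("pics/top6.png",t[:,:,::-1])
a=cv2.resize(im[180:300,235:335,::-1],(500,600),interpolation=2)
b=cv2.resize(t[95:215,310:370,::-1],(300,600),interpolation=2)
# predicted blade outline, if centred in hand
for q in ([.035,.05],[.035,-.05],[-.035,.05],[-.035,-.05]):
    P=s["tcp_pos"]+r.apply([0,q[1],.048-q[0]])
    u,v=(proj("scene",P)[0]-[235,180]+.5)*5; cv2.circle(a,(int(u),int(v)),3,(255,0,255),-1)
cv2.imwrite("pics/g6.png",np.hstack([a,b]))
E
```

```text
10.5667 [-0.46  0.51  1.71  0.56  0.55 -2.56] [ 0.6735 -0.1169  0.1933] [-0.0494  0.9656  0.02    0.2547] [-0.   0.1 -2.8]
to grip TCP pos (array([ 0.03, -0.14,  9.4 ]), array([ 0.5, -0.4, -0.1]))
yaw-only err [ 0.55 -0.41 -0.14] y in rest frame of TCP [-0.0501 -0.0033  0.1724] grip [-0.0039 -0.0033  0.0905]
```

View pics/g6.png

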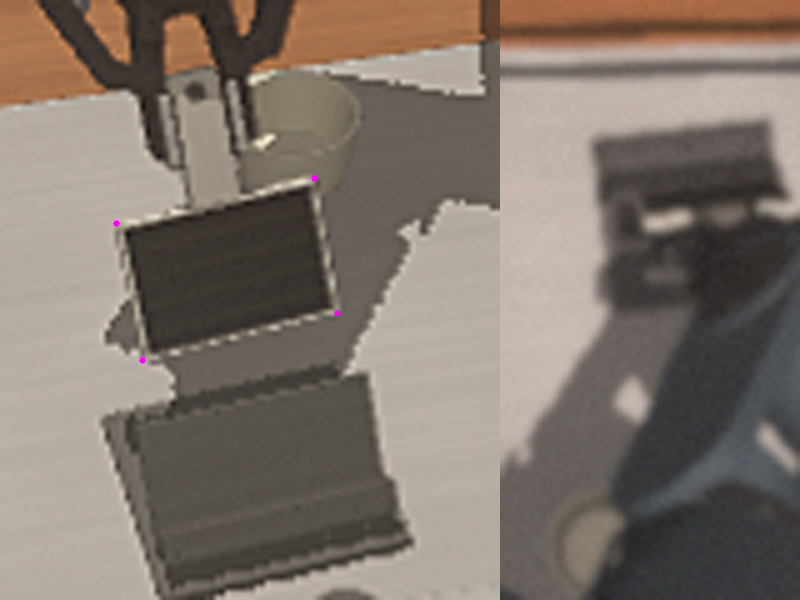

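The black ribbed face now looks outward, and the blade corners at (120,230), (313,182), (147,357) and (335,310) match the predicted outline within 1 px. The scraper is well held, so I'll lower it 4 mm outward of the back.

Emit:
carry_out --targets '[[[-0.35, 0.2, 2, 0.5, -0.4, -0.1, 1], [-0.35, 0.2, 4, 0.5, -0.4, -0.1, 1], [-0.35, 0.2, 5.5, 0.5, -0.4, -0.1, 1], [-0.35, 0.2, 7, 0.5, -0.4, -0.1, 1], [-0.35, 0.2, 8, 0.5, -0.4, -0.1, 1], [-0.35, 0.2, 8.5, 0.5, -0.4, -0.1, 1], [-0.35, 0.2, 8.5, 0.5, -0.4, -0.1, 1], [-0.35, 0.2, 8.5, 0.5, -0.4, -0.1, 1]]]'

```text
t: 11.33
tcp_pos: [0.719, -0.1098, 0.122]
tool_rot: [-0.051, 0.964, 0.015, 0.259]
force: [-1.7, 0.0, -2.0]
finger_gap: 0.295
gripper_force: 68.8
```

```bash
cat > fl.py <<'E'
from pg import *
s=manip.sense(); r=R.from_quat(s["tool_rot"]); rf=rot*R.from_euler("z",np.pi)
print("to grip TCP pos", go(np.array([.7195,-.1123,.1114]),rf)); print("rest-frame TCP",Rr.inv().apply(s["tcp_pos"]-pr[:3]).round(4))
print("force tool axes",r.inv().apply(s["force"]).round(1))
E
python3 fl.py
```

```text
to grip TCP pos (array([ 0.51, -0.26,  0.93]), array([-0. ,  0.1,  0.2]))
rest-frame TCP [-0.0042 -0.0008  0.1011]
force tool axes [2.4 0.2 0.9]
```

Emit:
carry_out --targets '[[[0.1, 0, -0.2, 0, 0, 0, 1], [0.25, 0, -0.2, 0, 0, 0, 1], [0.25, 0, 0, 0, 0, 0, 1], [0.25, 0, 0.2, 0, 0, 0, 1], [0.25, 0, 0.4, 0, 0, 0, 1], [0.25, 0, 0.4, 0, 0, 0, 1]]]'

```text
t: 11.83
tcp_pos: [0.7189, -0.1098, 0.117]
tool_rot: [-0.051, 0.964, 0.015, 0.259]
force: [-0.0, 0.2, -2.7]
finger_gap: 0.294
gripper_force: 68.8
```

```bash
python3 fl.py
```

```text
to grip TCP pos (array([ 0.25, -0.25,  0.5 ]), array([-0. ,  0.1,  0.2]))
rest-frame TCP [-0.0042 -0.0008  0.0961]
force tool axes [1.3 0.2 2.3]
```

Emit:
carry_out --targets '[[[0, 0, 0.2, 0, 0, 0, 1], [0, 0, 0.3, 0, 0, 0, 1], [0, 0, 0.4, 0, 0, 0, 1], [0, 0, 0.5, 0, 0, 0, 1], [0, 0, 0.5, 0, 0, 0, 1]]]'

```text
t: 12.25
tcp_pos: [0.7214, -0.1094, 0.1129]
tool_rot: [-0.051, 0.964, 0.015, 0.259]
force: [-1.4, 0.2, -1.4]
finger_gap: 0.29
gripper_force: 68.9
```

```bash
python3 fl.py
```

```text
to grip TCP pos (array([ 0.26, -0.26,  0.02]), array([-0. ,  0.1,  0.3]))
rest-frame TCP [-0.0017 -0.0007  0.0921]
force tool axes [1.9 0.4 0.5]
```

Emit:
carry_out --targets '[[[0.1, 0, 0, 0, 0, 0, 1], [0.2, 0, 0, 0, 0, 0, 1], [0.3, 0, 0, 0, 0, 0, 1], [0.3, 0, 0, 0, 0, 0, 1]]]'

```text
t: 12.58
tcp_pos: [0.7201, -0.1098, 0.1123]
tool_rot: [-0.051, 0.964, 0.014, 0.261]
force: [3.5, 1.6, -1.9]
finger_gap: 0.293
gripper_force: 68.8
```

```bash
python3 fl.py
```

```text
to grip TCP pos (array([ 0.12, -0.24,  0.03]), array([-0.1,  0.3,  0.2]))
rest-frame TCP [-0.003  -0.0009  0.0914]
force tool axes [-2.2  1.2  3.5]
```

Emit:
carry_out --targets '[[[0.2, 0, 0, 0, 0, 0, 3], [0.2, 0, 0, 0, 0, 0, 5], [0.2, 0, 0, 0, 0, 0, 5], [0.2, 0, 0, 0, 0, 0, 5], [0.2, 0, 0, 0, 0, 0, 5], [0.2, 0, -2, 0, 0, 0, 5], [0.2, 0, -5, 0, 0, 0, 5], [0.2, 0, -8, 0, 0, 0, 5], [0.2, 0, -11, 0, 0, 0, 5], [0.2, 0, -13, 0, 0, 0, 5], [0.2, 0, -13, 0, 0, 0, 5]]]'

```text
t: 13.5
tcp_pos: [0.6525, -0.1181, 0.2274]
tool_rot: [-0.051, 0.964, 0.013, 0.262]
force: [0.1, -0.5, 0.6]
finger_gap: 0.588
gripper_force: 0.0
```

```bash
python3 s.py
python3 - <<'E'
from pg import *
im=cams.snapshot("scene"); cv2.imwrite("pics/scene7.png",im[:,:,::-1]); t=cams.snapshot("top"); cv2.imwrite("pics/top7.png",t[:,:,::-1])
a=cv2.resize(im[200:310,235:335,::-1],(500,550),interpolation=2)
Rf=np.array([[-.5,0,.866],[0,-1,0],[.866,0,.5]]).T
for b in ([.035,.05,.004],[.035,-.05,.004],[-.035,.05,.004],[-.035,-.05,.004],[.1,.013,.006],[.1,-.013,.006]):
    P=planar(pr,Rf@np.array(b)+np.array([.02096,0,.04931]))
    u,v=(proj("scene",P)[0]-[235,200]+.5)*5; cv2.circle(a,(int(u),int(v)),3,(255,0,255),-1)
b=cv2.resize(t[95:195,310:370,::-1],(300,500),interpolation=2); b=np.vstack([b,np.zeros((50,300,3),np.uint8)])
cv2.imwrite("pics/g7.png",np.hstack([a,b]))
# knob pregrasp
d=np.load("poses.npz"); pc,k,an=d["pc"],d["k"],d["a"][0]
for sg in (1,-1):
  th=pc[3]+an; x=sg*np.array([np.cos(th),np.sin(th),0]); y=np.cross([0,0,-1],x)
  print(sg,k.round(4),th, go(k+[0,0,.10],frame(x,y)))
E
```

```text
13.5 [-0.48  0.44  1.74  0.54  0.57 -2.55] [ 0.6525 -0.1181  0.2274] [-0.0514  0.9636  0.0126  0.2622] [ 0.1 -0.5  0.6]
1 [0.5752 0.2194 0.0769] 0.987508094873074 (array([ 5.9 , 34.31,  2.  ]), array([ 34. ,  16. , 125.9]))
-1 [0.5752 0.2194 0.0769] 0.987508094873074 (array([ 5.9 , 34.31,  2.  ]), array([-13.3,  28.2, -49.3]))
```

View pics/g7.png

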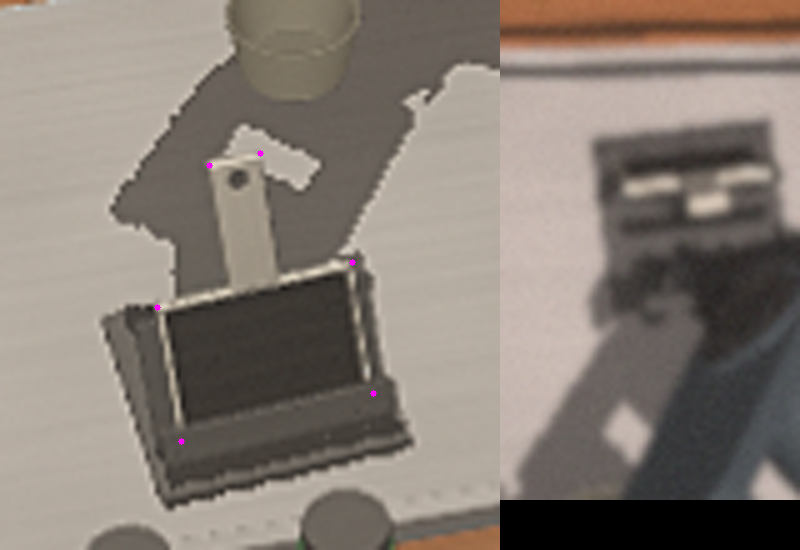

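The scraper is seated: black face out, handle up, and the blade corners at (158,307), (352,263) and (180,425) in the crop agree with the ideal seat. Now the knob.

Emit:
carry_out --targets '[[[0, 0, -3, 0, 0, 0, 4], [1, 4, -4, -1.4, 3, -5, 4], [2, 8, -4, -2.8, 6, -10, 4], [3, 12, -4, -4.2, 9, -15.5, 4], [4, 16, -3, -5.6, 12, -21, 4], [5, 20, -2, -7, 15, -26, 4], [5.5, 24, -1, -8.6, 18, -32, 4], [5.9, 28, 0, -10, 21, -37, 4], [5.9, 31, 1, -11.4, 24.2, -42.3, 4], [5.9, 34, 2, -12.4, 26.3, -46, 4], [5.9, 34.3, 2, -13.3, 28.2, -49.3, 4], [5.9, 34.3, 2, -13.3, 28.2, -49.3, 4]]]' --force 25

```text
t: 14.6
tcp_pos: [0.5752, 0.2228, 0.1736]
tool_rot: [-0.477, 0.879, 0.001, -0.002]
force: [0.1, 0.4, 0.3]
finger_gap: 0.469
gripper_force: 0.0
```

```bash
cat > kn.py <<'E'
from h import *
import sys
d=np.load("poses.npz"); pc,k=d["pc"],d["k"]; an=float(sys.argv[1]) if len(sys.argv)>1 else d["a"][0]
th=pc[3]+an; x=-np.array([np.cos(th),np.sin(th),0]); y=np.cross([0,0,-1],x)
s=manip.sense(); r=R.from_quat(s["tool_rot"]); tx=-r.as_matrix()[:,0]
print("knob-frame tool angle",np.arctan2(tx[1],tx[0])-pc[3],"q",s["q"].round(2),"t",s["t"])
print("to k-8mm",go(k-[0,0,.008],frame(x,y)), "force tool",r.inv().apply(s["force"]).round(1),"tcp-k mm",((s["tcp_pos"]-k)*1e3).round(1))
E
python3 kn.py
```

```text
knob-frame tool angle 1.157697527316227 q [ 0.19  0.58  1.5   0.    1.07 -2.38] t 14.6
to k-8mm (array([ 0.26, -0.24, 10.46]), array([ 0.2, -0.1,  0.4])) force tool [-0.4  0.1 -0.3] tcp-k mm [-0.1  3.4 96.6]
```

Emit:
carry_out --targets '[[[0.2, -0.2, 3, 0, 0, 0, 4], [0.2, -0.2, 6, 0, 0, 0, 4], [0.2, -0.2, 7, 0, 0, 0, 4], [0.2, -0.2, 7, 0, 0, 0, 4]]]'

```text
t: 14.93
tcp_pos: [0.5724, 0.2156, 0.1027]
tool_rot: [-0.473, 0.881, 0.002, -0.004]
force: [-0.5, 1.0, -0.0]
finger_gap: 0.468
gripper_force: 0.0
```

```bash
python3 kn.py
python3 - <<'E'
from h import *
im=cams.snapshot("scene"); s=manip.sense(); r=R.from_quat(s["tool_rot"])
a=cv2.resize(im[160:240,340:430,::-1],(675,600),interpolation=2); k=np.load("poses.npz")["k"]
for P in (s["tcp_pos"],k,k+[0,0,.0125],k-[0,0,.0125]):
    u,v=(proj("scene",P)[0]-[340,160]+.5)*7.5; cv2.circle(a,(int(u),int(v)),3,(255,0,255),-1)
cv2.imwrite("pics/k8.png",a)
E
```

```text
knob-frame tool angle 1.1500334259631257 q [ 0.18  0.67  1.56  0.    0.92 -2.38] t 14.9333
to k-8mm (array([-0.49, -0.05,  3.37]), array([ 0.5, -0.3, -0.1])) force tool [-0.6  1.   0. ] tcp-k mm [-2.8 -3.9 25.8]
```

View pics/k8.png

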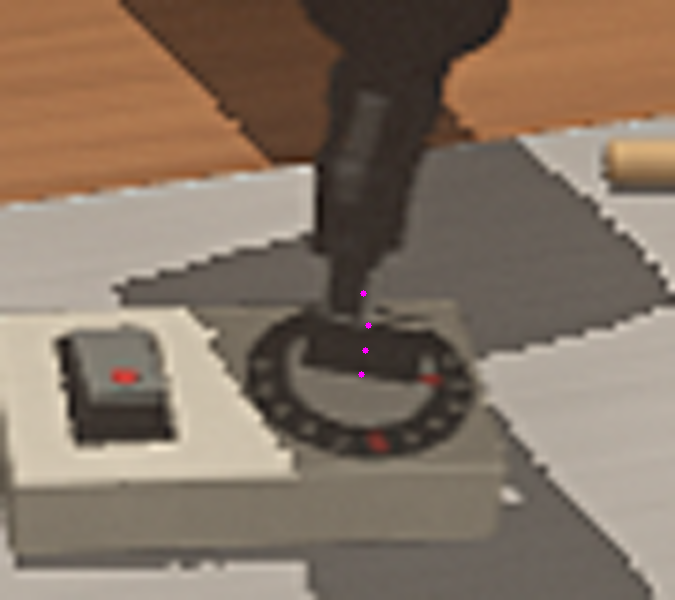

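The picture shows the rocker off, with its dot end up at (125,377), and the front finger at (347,318) still above the bar. The knob model matches the bar at (365,325). I'll go down and grip.

Emit:
carry_out --targets '[[[-0.5, 0, 0, 0, 0, 0, 4], [-0.5, 0, 1.5, 0, 0, 0, 4], [-0.5, 0, 2.7, 0, 0, 0, 4], [-0.5, 0, 3.4, 0, 0, 0, 4], [-0.5, 0, 3.4, 0, 0, 0, 4], [-0.5, 0, 3.4, 0, 0, 0, 4]]]'

```text
t: 15.48
tcp_pos: [0.578, 0.2211, 0.0724]
tool_rot: [-0.474, 0.88, 0.001, -0.001]
force: [-0.2, -0.6, 0.7]
finger_gap: 0.468
gripper_force: 0.0
```

```bash
python3 kn.py
```

```text
knob-frame tool angle 1.151871505193162 q [ 0.18  0.72  1.56  0.    0.86 -2.38] t 15.4833
to k-8mm (array([0.3 , 0.13, 0.35]), array([ 0.1, -0. ,  0. ])) force tool [ 0.6 -0.2 -0.7] tcp-k mm [ 2.7  1.7 -4.5]
```

Correct to the centre, then close gently.

Emit:
carry_out --targets '[[[0.3, 0.1, 0.4, 0, 0, 0, 4], [0.3, 0.1, 0.4, 0, 0, 0, 4], [0.3, 0.1, 0.4, 0, 0, 0, 0.8], [0.3, 0.1, 0.4, 0, 0, 0, 0.8], [0.3, 0.1, 0.4, 0, 0, 0, 0.8], [0.3, 0.1, 0.4, 0, 0, 0, 0.8], [0.3, 0.1, 0.4, 0, 0, 0, 0.8]]]' --force 25

```text
t: 16.07
tcp_pos: [0.5748, 0.2204, 0.0689]
tool_rot: [-0.474, 0.88, 0.002, -0.001]
force: [-2.4, 4.8, 3.1]
finger_gap: 0.13
gripper_force: 29.7
```

```bash
python3 kn.py
```

```text
knob-frame tool angle 1.1514754140242969 q [ 0.18  0.72  1.57  0.    0.85 -2.38] t 16.0667
to k-8mm (array([ 0.06, -0.09, -0.  ]), array([0.2, 0.1, 0. ])) force tool [-2.7  4.7 -3.1] tcp-k mm [-0.5  1.  -8. ]
```

Emit:
carry_out --targets '[[[0, 0, 0, 0, 0, 6, 0.8], [0, 0, 0, 0, 0, 12, 0.8], [0, 0, 0, 0, 0, 18, 0.8], [0, 0, 0, 0, 0, 24, 0.8], [0, 0, 0, 0, 0, 30, 0.8], [0, 0, 0, 0, 0, 36, 0.8], [0, 0, 0, 0, 0, 42, 0.8], [0, 0, 0, 0, 0, 48, 0.8], [0, 0, 0, 0, 0, 54, 0.8], [0, 0, 0, 0, 0, 60, 0.8], [0, 0, 0, 0, 0, 66, 0.8], [0, 0, 0, 0, 0, 66, 0.8]]]'

```text
t: 17.07
tcp_pos: [0.5748, 0.2203, 0.0689]
tool_rot: [0.083, 0.997, 0.001, -0.001]
force: [-3.2, 4.6, 4.5]
finger_gap: 0.13
gripper_force: 29.8
```

```bash
python3 kn.py 0
```

```text
knob-frame tool angle -0.0020232521004552306 q [ 0.18  0.72  1.57  0.    0.85 -1.22] t 17.0667
to k-8mm (array([-0.06, -0.08, -0.  ]), array([ 0.1, -0.2, -0.1])) force tool [ 3.9  4.  -4.5] tcp-k mm [-0.5  0.9 -8. ]
```

Emit:
carry_out --targets '[[[0, 0, 0, 0, 0, 0, 4], [0, 0, 0, 0, 0, 0, 4], [0, 0, 0, 0, 0, 0, 4], [0, 0, 0, 0, 0, 0, 4], [0, 0, -2, 0, 0, 0, 4], [0, 0, -5, 0, 0, 0, 4], [0, 0, -9, 0, 0, 0, 3], [-1, 2, -12, 0, 0, 0, 0], [-2, 6, -12, 0, 0, 0, 0], [-3, 9, -12, 0, 0, 0, 0], [-3, 9, -12, 0, 0, 0, 0]]]'

```text
t: 17.98
tcp_pos: [0.6233, 0.3079, 0.1898]
tool_rot: [0.08, 0.997, 0.003, 0.003]
force: [0.0, -0.1, -0.1]
finger_gap: -0.0
gripper_force: 0.0
```

```bash
cat > chk.py <<'E'
from h import *
d=np.load("poses.npz"); pc,k=d["pc"],d["k"]
for n in ("scene","top"):
    im=cams.snapshot(n); cv2.imwrite(f"pics/{n}9.png",im[:,:,::-1])
    P=proj(n,k)[0]; m=proj(n,planar(pc,np.array([.037,.045,.042])))[0]; t=proj(n,planar(pc,np.array([.022,.045,.07])))[0]
    print(n,"axis",P.round(1),"mark pred",m.round(1),"tip pred",t.round(1))
    i=im.astype(int); red=((i[...,0]-np.maximum(i[...,1],i[...,2]))>45).astype(np.uint8)
    u,v=P.astype(int); c=red[v-20:v+21,u-25:u+26]
    N,_,st,ce=cv2.connectedComponentsWithStats(c)
    for j in range(1,N): print(st[j,4],(ce[j]+[u-25,v-20]).round(1))
    print("bgr dark col scan",) if 0 else None
im=cams.snapshot("scene"); g=im.astype(int)[205:220,380:400]; print((g[...,0]-g[...,1])); print(g.sum(2)//3); print(dot(im))
E
python3 chk.py; python3 s.py
```

```text
scene axis [388.2 206.2] mark pred [389.9 219.4] tip pred [390.  208.4]
4 [389.5 214.5]
6 [390.  218.5]
top axis [254.2 178.3] mark pred [256.7 168.8] tip pred [254.8 171.4]
11 [256.4 169.1]
[[ 11  11  11  12  12   9   8   7   5  12  12   9  11  13   8   7   7   8
    7   9]
 [ 11  11  11  12  12  12   8   8   7  11  13  10  11  12  10   9   7   6
    6   7]
 [ 11  11  11  12  12  11   7   8   6   8  11   9  10  11  12  11   9   9
    6   6]
 [ 10  11  11  11  11  11   9   7   7   7   6   6  11  12  11  11  12  12
    7   6]
 [ 10  11  11  11  12  11  10   8   7   6   8   7  11  12  12  11  12  10
    6   6]
 [ 11  12  11  10  10  11  12   6   7   6   8   8  12  12  11  11  11   9
    7   7]
 [ 11  12  10  11  11  11  11   8   6   7   8  10  11  12  11  11  11  11
    6   6]
 [ 10  11  12  12  11  11  11  10   5   5   4  10  11  10  12  11  11   9
    7   5]
 [  6  10  12  11  12  12  12  11   6   8   4   4  11  11  12  11   9   7
    5   7]
 [  5   8   9  11  11  11  12   8  25  73  45   6   8  11  11  10   5   6
    7   5]
 [  7   6   7   6   9   9   9   6  33 117 135  40   8   8  
[... 1153 characters left out ...]
 185 203 176  84  76  94 108 165 184 152 121  50  50
   51  56]
 [ 54  56  50  82 104 114 133 147 160 133 115 145 145 101  85  53  47  67
   70  50]
 [102 128  57  49  49  56  78  89  90  88  88  81  66  59  47  51  51 148
  154  71]
 [114 128  51  54  56  57  52  49  48  54  60  52  52  76  85  63  50  43
   60  52]
 [ 65  54  44  50  73 101  86  50  61 104 113  79  51  54 122 123  44  42
   65  85]
 [198 149  74  57  69  94  74  48  47  91 118  99  42  45  47  52  69  89
  178 210]]
(np.float64(356.0309917355372), np.float64(209.66322314049586), np.int64(484))
18.1333 [ 0.29  0.66  1.29  0.    1.2  -1.12] [0.6192 0.3024 0.1875] [ 8.130e-02  9.967e-01 -3.000e-04 -1.800e-03] [-1.1 -0.  -0.7]
```

Run:
```python
from h import *
d=np.load("poses.npz"); pc,k=d["pc"],d["k"]
i=cv2.imread("pics/scene9.png")[:,:,::-1].astype(int)
w=(i[...,0]-np.maximum(i[...,1],i[...,2])-15).clip(0)
def cen(r0,r1,c0=385,c1=395):
    v,u=np.mgrid[r0:r1,c0:c1]; q=w[r0:r1,c0:c1]; return np.round([(q*u).sum()/q.sum(),(q*v).sum()/q.sum()],2)
print("tip",cen(212,217),"mark",cen(217,223))
P=lambda r,a,z:proj("scene",planar([*k,pc[3]+a],np.array([r,0,z])))[0].round(2)
print("mark pred at z=-15.5:",P(.037,0,-.0155),"at -19.5",P(.037,0,-.0195))
for z in (-.012,-.006,0,.006):
    print(z,[P(r,0,z).tolist() for r in (.023,.026)], "3deg",P(.023,.052,z))
i=cv2.imread("pics/top9.png")[:,:,::-1].astype(int); print((i[...,0]-np.maximum(i[...,1],i[...,2]))[164:182,246:264]); print(i[164:182,246:264].sum(2)//3)
```

```text
tip [389.48 214.74] mark [389.91 218.49]
mark pred at z=-15.5: [389.95 218.84] at -19.5 [389.78 219.89]
-0.012 [[389.18, 214.64], [389.37, 215.34]] 3deg [389.59 214.62]
-0.006 [[389.42, 213.06], [389.62, 213.76]] 3deg [389.84 213.04]
0 [[389.67, 211.48], [389.87, 212.17]] 3deg [390.09 211.45]
0.006 [[389.93, 209.88], [390.12, 210.57]] 3deg [390.34 209.86]
[[12 11 11 13 14 14 16 14 13 15 15 14 14 16 14 13 15 15]
 [ 9  8  9 11 11 12  9 10 10 13 17 16 17 14 14 14 14 14]
 [ 9  9  8  8 11 10  8  7  9 13 25 26 18 12 11 11 13 15]
 [ 9 11 10  9  9  7  7  8  8 19 44 48 28 13  8  8 11 12]
 [10 11  8  6  7  5  6  5 11 41 77 79 45 16  9  7  9 10]
 [11  8  5  8  6  4  4  7 15 56 92 89 49 14  6  7  8  8]
 [ 9  6  6  7  7  6  8 10 17 52 81 68 35 12  6  5  7  8]
 [ 6  4  6  7 10 10 11 10 12 35 55 39 21 12  7  5  7  7]
 [ 7  5  6  9 15 14 15 12 10 16 25 19 17 15  8  7  4  5]
 [ 5  6 11 15 18 19 17 12 10 10 10 14 16 14 13 12  6  7]
 [ 5  7 13 17 19 18 14 11 12  7  7 12 16 16 16 12 10  6]
 [ 6 11 15 20 18 19 13 10  8  8  9 13 15 12 12 13 13  9]
 [ 6 14 17 18 17 17 16  7  9  7 10 13 17 13 11 15 13  9]
 
[... 935 characters left out ...]
162 156 126  97  79  90]
 [ 59  69 106 151 179 188 179 159 156 132 109 144 181 191 168 133  99  85]
 [ 55  85 131 176 198 199 176 155 150 125 107 148 189 204 196 170 125  84]
 [ 70 106 158 194 204 196 167 143 139 117 111 156 195 210 209 192 152 101]
 [ 86 133 180 203 204 195 159 132 125 106 114 165 201 211 212 203 174 122]
 [ 96 152 191 204 210 191 150 112  98  89 120 179 205 213 213 207 187 137]
 [ 97 152 190 207 206 188 142  96  78  75 124 182 207 211 213 210 195 143]
 [ 84 134 184 201 205 179 132  84  63  80 132 184 208 213 214 210 191 141]
 [ 72 119 171 197 198 171 122  75  62  86 141 189 208 211 214 207 182 131]
 [ 65 103 153 189 196 164 114  68  64  99 154 194 213 212 210 201 168 119]]
```

The pointer is at the zero mark within about 2°: its tip is at (389.5,214.7) and the mark at (389.9,218.5). Now the rocker's red-dot end.

```bash
cat > rk.py <<'E'
from h import *
pc=np.load("poses.npz")["pc"]; P=planar(pc,np.array([.020,-.05,0])); x=-R.from_euler("z",pc[3]).apply([1,0,0])
s=manip.sense()
for z in (.11,.0666): print(P.round(4),z,go([P[0],P[1],z],frame(x,np.cross([0,0,-1],x))))
E
python3 rk.py
```

```text
[0.5795 0.1224 0.0174] 0.11 (array([  0.98, -18.4 ,   7.77]), array([-0.1, -0.2,  0.1]))
[0.5795 0.1224 0.0174] 0.0666 (array([  0.96, -18.4 ,  12.11]), array([-0.1, -0.2,  0.1]))
```

Emit:
carry_out --targets '[[[0.2, -4, 1, 0, 0, 0, 0], [0.4, -8, 2, 0, 0, 0, 0], [0.7, -12, 4, 0, 0, 0, 0], [1, -16, 6, 0, 0, 0, 0], [1, -18.4, 7.5, 0, 0, 0, 0], [1, -18.4, 7.7, 0, 0, 0, 0], [1, -18.4, 7.7, 0, 0, 0, 0], [1, -18.4, 7.7, 0, 0, 0, 0]]]'

```text
t: 18.8
tcp_pos: [0.5799, 0.1224, 0.1114]
tool_rot: [0.083, 0.997, 0.001, -0.001]
force: [-0.1, 0.9, 0.7]
finger_gap: 0.001
gripper_force: 0.0
```

```bash
python3 rk.py
```

```text
[0.5795 0.1224 0.0174] 0.11 (array([ 0.04, -0.01,  0.14]), array([ 0.1, -0.1, -0.1]))
[0.5795 0.1224 0.0174] 0.0666 (array([ 0.03, -0.01,  4.48]), array([ 0.1, -0.1, -0.1]))
```

Emit:
carry_out --targets '[[[0, 0, 2, 0, 0, 0, 0], [0, 0, 3, 0, 0, 0, 0], [0, 0, 3.4, 0, 0, 0, 0], [0, 0, 3.7, 0, 0, 0, 0], [0, 0, 3.9, 0, 0, 0, 0], [0, 0, 4.1, 0, 0, 0, 0], [0, 0, 4.3, 0, 0, 0, 0], [0, 0, 4.4, 0, 0, 0, 0], [0, 0, 4.4, 0, 0, 0, 0]]]'

```text
t: 19.55
tcp_pos: [0.581, 0.1235, 0.0678]
tool_rot: [0.082, 0.997, 0.001, 0.0]
force: [1.3, 1.2, 1.9]
finger_gap: 0.001
gripper_force: 1.0
```

```bash
python3 rk.py
```

```text
[0.5795 0.1224 0.0174] 0.11 (array([ 0.13, -0.12, -4.22]), array([ 0.1,  0. , -0. ]))
[0.5795 0.1224 0.0174] 0.0666 (array([ 0.14, -0.13,  0.12]), array([ 0.1,  0. , -0. ]))
```

Emit:
carry_out --targets '[[[0, 0, 0.1, 0, 0, 0, 0], [0, 0, 0.2, 0, 0, 0, 0], [0, 0, 0.25, 0, 0, 0, 0], [0, 0, 0.25, 0, 0, 0, 0]]]'

```text
t: 19.88
tcp_pos: [0.5813, 0.1234, 0.0661]
tool_rot: [0.082, 0.997, 0.001, 0.001]
force: [0.9, 2.6, 7.7]
finger_gap: -0.004
gripper_force: 3.7
```

Emit:
carry_out --targets '[[[0, 0, 0.1, 0, 0, 0, 0], [0, 0, 0.1, 0, 0, 0, 0], [0, 0, -1, 0, 0, 0, 0], [0, 0, -4, 0, 0, 0, 0], [0, 0, -8, 0, 0, 0, 0], [0, 0, -12, 0, 0, 0, 0], [-4, 2, -15, 0, 0, 0, 0], [-4, 2, -15, 0, 0, 0, 0], [-4, 2, -15, 0, 0, 0, 0]]]'

```text
t: 20.63
tcp_pos: [0.6264, 0.1363, 0.218]
tool_rot: [0.082, 0.997, 0.001, 0.003]
force: [0.7, 0.1, -0.7]
finger_gap: 0.003
gripper_force: 0.0
```

```bash
python3 - <<'E'
from h import *
im=cams.snapshot("scene"); cv2.imwrite("pics/sceneF.png",im[:,:,::-1]); print("dot now",dot(im),"start on",dot(cv2.imread("pics/scene0.png")[:,:,::-1]))
a=cv2.imread("pics/scene0.png").astype(int); b=im[:,:,::-1].astype(int)
c=cv2.imread("pics/scene9.png").astype(int); f=cv2.imread("pics/scene7.png").astype(int)
print("rest area change since placing",abs(b-f)[235:305,250:315].max(2).mean().round(1))
for n,(u,v) in dict(ramekin=(293,207),pepper=(354,267),canA=(145,230),canB=(169,200),funnel=(155,262),salt=(466,206),spoon=(450,183)).items():
    print(n,abs(a-b)[v-18:v+18,u-14:u+14].max(2).mean().round(1))
i=im.astype(int); w=(i[...,0]-np.maximum(i[...,1],i[...,2])-15).clip(0)
for r0,r1 in ((212,217),(217,223)):
    v,u=np.mgrid[r0:r1,385:395]; q=w[r0:r1,385:395]; print((q*u).sum()/q.sum(),(q*v).sum()/q.sum())
E
python3 s.py
```

```text
dot now (np.float64(355.88427299703267), np.float64(212.02967359050444), np.int64(337)) start on (np.float64(356.0413016270338), np.float64(211.90738423028785), np.int64(799))
rest area change since placing 14.0
ramekin 15.1
pepper 8.2
canA 4.1
canB 10.0
funnel 3.9
salt 3.6
spoon 4.0
389.43939393939394 214.64646464646464
389.8884297520661 218.45867768595042
20.6833 [ 0.04  0.56  1.41  0.    1.18 -1.37] [0.6231 0.136  0.2154] [ 8.160e-02  9.967e-01  2.000e-04 -6.000e-04] [-0.7 -0.2 -0.1]
```

```bash
python3 -c "
from station import sign_off; print(sign_off())"
```

```text
the job is handed in; nothing more can be done
None
```

I handed in the job at about 21 s: lamp off, scraper turned black face out and seated near the middle of its rest, timer pointer within about 2° of the red zero mark, lamp on again; I touched nothing else.

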